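# Set the telescoping length gauge to its clip

### The arm

A 7-joint arm with a two-finger parallel gripper is mounted at the origin on the work surface. World frame = base frame: x ahead of the robot, y to its left, z up, the work surface at z = 0. Lengths are in m, angles in rad, forces in N, time in s.
With the tool pointing down it reaches from about 0.4 to 0.875 m from the base axis. Payload 19.3 kg.
Tool frame: the origin (TCP) lies at the very end of the fingers, on their centre line; the grasp point (between the pads) lies 19 mm behind it; z points along the fingers, y is the direction in which the jaws open and shut (so a half turn about z gives the same grasp; the last joint's range is limited). The gripper opens to 85 mm and grips with 20 to 120 N. Pads are 22 mm wide; open, the fingers measure 114 mm over their backs; the gripper's body (76 mm by 85 mm) begins 54 mm behind the grasp point. The pads swing forward as they close: fully open they stand 13 mm farther back than shut.
Start: joints at [1.236, 0.521, -0.036, 1.599, 0.021, 1.021, -0.113], TCP at [0.164, -0.603, 0.199] pointing down, gripper open.
Joint ranges: [-2.91, 2.91], [-0.3, 2.13], [-1.5, 1.42], [0.17, 2.43], [-1.26, 4.41], [0.16, 1.93], [-2.52, 2.52]. Speed limits (rad/s): [1.89, 1.89, 2.39, 2.39, 3.01, 3.01, 3.01].

### API

Orientations are given as [roll, pitch, yaw] about the fixed x, y, z axes, in that order (R = Rz(yaw) Ry(pitch) Rx(roll)).
In Python, from workcell import bot, grab_frame, calibration, workorder gives the robot as it stands.
- The arm moves only by the tool move_arm, never from a script. Its arguments are lists of equal length, an entry for each row: "jaw": the closure in counts, from 0 (fully open) to 255 (shut); "dp": the shift along the tool's x, y, z in units of 800 mm (1.0 is 800 mm), a list of three; "rotation": the turn, a rotation vector about the tool's x, y, z in units of pi rad (1.0 is pi rad), a list of three. In form: {"jaw": [jaw, ...], "dp": [[dx, dy, dz], ...], "rotation": [[rx, ry, rz], ...]}. A call has 1 to 10 rows; each row shifts and turns the commanded pose from where the row before left it, along the tool's axes as they then stand; what a row does not reach is not made up. A row lasts 1/8 s, in which the tool goes at most 62.5 mm and 10.7 degrees, less where a joint would pass 70% of its speed; a pose out of reach is approached as far as the arm can. A call with a number of a shift or a turn outside -1 to 1 is refused whole. A call with a gripper value outside its range is refused whole. The fingers move at their own pace and stop on an object; "squeeze" is the grip in N (left out, the last holds). Time passes only in rows, so rows that do not move let the fingers close. It gives the time, the measured TCP pose, the force and the opening at its end, in the units of the state.
- bot.observe(): the state, without advancing time (a new reading comes with each control period).
- grab_frame(name): name is "side" or "top" or "wrist"; returns the picture (400x640x3 uint8, blue, green, red); there is no depth.
- calibration(name): a dict with "camera_matrix" (3x3 intrinsics, pixels), "T" (4x4, takes a point from camera to world coordinates). Camera axes: x right, y down, z forward; pixel columns grow to the right and rows downward; lengths in m; the calibration is good to about 2 mm. A picture is of the moment at which its call begins: read the wrist's pose just before it. calibration takes no time and is no camera call; for the wrist camera it gives the pose at the moment of the call.
- workorder.job_done(): hands the job in, once; it reports no verdict.
The state is a dict: "clock": time; "qpos": joint angles; "qd": joint speeds; "joint_efforts": joint torques, N m; "position": TCP position; "tool_rot": TCP orientation; "force": force on the tool from outside, world axes, zero at the start; "moment": the same for the moment, N m; "grip_width": finger opening in m.
Only numpy, scipy, OpenCV 4.12 (cv2) and the standard library are available. Lean on these libraries where they do the work, as an engineer would, in place of code of your own. Each camera call takes 0.05 s, during which the arm holds its last target. There are 200 camera calls.

### The job

Get the telescoping length gauge ready for checking lead screws. First take the tall bronze flanged nut off the gauge's base plate, where it stands in the way, and leave it in the empty parts tray; then press the gauge's lock button fully down (it stays down), pull the slide out by its upright grip until the brass pointer lines up with the line on the setting clip on the scale, and hold it there: a spring pulls the slide back, so finish while still holding the grip. Leave the setting clip and the other parts lying about where they are.

Things in the scene. Friction and masses are not known exactly. Their poses are not given: they have to be found in the camera images.
- gauge: Telescoping gauge, fixed to the bench; own +x is the way the slide extends, z up, origin on the bench. Base plate 10 mm thick, x -185 to 215, y -55 to 55 mm. Grey square sleeve, x -165 to -5, 44 wide, top at 50 mm; the steel slide comes out at its +x end. White scale on the plate at y -32 to -52 mm.
- lock_button (a joint): Round black lock button, 30 mm across, on a boss on top of the sleeve, 90 mm behind the gauge origin. Value: 0 up (locked) to 0.008 m fully down. Pushed straight down it needs about 4 N, has no spring and stays where it is left. Above about 0.0065 m the slide is free; before that a pin blocks the slide from extending.
- button_top (a point): Centre of the lock button's top face (66 mm above the bench while up, 58 mm when down; the boss round it is 42 mm across, top at 56 mm).
- grip_mid (a point): Centre, half-way up (69 mm above the bench), of the upright black grip on top of the slide's head: 22 mm along the gauge's x, 16 mm along its y, 42 mm tall, from 48 to 90 mm above the bench.
- pointer (a point): Tip of the brass pointer on the slide head's side towards the scale (16 mm above the bench), at the same gauge x as the grip.
- clip_mark (a point): White line on the setting clip, at the clip's face towards the pointer, 16 mm above the bench, axes as the gauge's. Clip: flat dark steel block 14 x 18 x 6 mm with a small round screw head, on the scale (top at 19 mm), 70 to 115 mm beyond the pointer's home, stiff; must stay. The pointer is set when at the same gauge x as this line; it passes 2 mm beside the clip.
- nut_mid (a point): Centre, half-way up, of the tall bronze flanged nut that stands upright, flange down, on the base plate in the slide's path: body 34 mm across, 70 mm tall, with a flange 46 mm across and 6 mm thick at its foot; 0.2 to 0.45 kg. z is its own axis. It stands on the 10 mm plate.
- tray_in (a point): Centre of the inner floor (4 mm above the bench) of the parts tray, a fixed, empty, open blue tray 130 x 130 mm outside, 30 mm high, walls 4 mm. It stands to one side of the gauge; the screw rack stands to the other.
- rack: Fixed aluminium rack with three short lead screws 140 mm long, about 110 mm across, up to 38 mm high; origin under its centre. Not to be used.
- bush: Bystander: low bronze flanged bush, 42 mm across the flange, 26 mm tall; origin under its centre.
- collar: Bystander: black plastic collar 38 mm across, 24 mm tall; origin under its centre.
- vblock: Bystander: small dark steel V-block 36 x 50 x 36 mm; origin under its centre.
- slide: The telescoping slide: bar, head and grip in one. Origin on the bench under the grip's centre, axes as the gauge's; it is at gauge x = 30 mm at home (locked, as at the start) and runs straight along gauge +x, up to 125 mm further. A return spring pulls it home with about 2.5 N at home, 5.5 N at 120 mm out; if let go it runs home. Head 32 x 36 mm, 12 to 48 mm above the bench.
Not all that is in view belongs to the job. What is shaped like the part that bears nut_mid but green is not meant.

How it is judged:
By the outcome, as a careful person would: the job done as asked, in the order asked, and still so for the second after the job is handed in, while the arm keeps its last pose, push and grip.
It also fails if it takes over 58 s, if anything falls off the work surface, if the arm or the gripper's body presses on something with over 40 N, if the wrist force passes 120 N, or if a joint passes its speed limit or range.

## Working session

There is one attempt and no reset: what is moved stays moved. The work goes in short steps, Python scripts to look and compute and a tool call to move; the robot and the scene stay as the last step left them, time stands still between calls to the robot, and variables do not carry over. Pictures are saved under pics/ and viewed, about 8 in all and at most 12, crops included, and the job is handed in when it is done.

Besides the shell and the picture viewer there is one more tool, called after "Emit:" as name(argument=value, ...), one argument or row to a line, values as JSON. move_arm: Moves the arm, as the interface text tells. Shifts and turns lie within -1 to 1; 1 stands for 800 mm of shift or pi rad of turn. Its arguments: {"type":"object","properties":{"jaw":{"type":"array","items":{"type":"number"}},"dp":{"type":"array","items":{"type":"array","items":{"type":"number","minimum":-1,"maximum":1}}},"rotation":{"type":"array","items":{"type":"array","items":{"type":"number","minimum":-1,"maximum":1}}},"squeeze":{"type":"number"}},"required":["jaw","dp","rotation"]}

```bash
mkdir -p pics; ls; cat > h.py <<'E'
import numpy as np, cv2
from workcell import bot, grab_frame, calibration, workorder
def px2w(name,u,v,z,c=None):
    c=c or calibration(name); K=np.array(c["camera_matrix"]);T=np.array(c["T"])
    d=T[:3,:3]@np.linalg.solve(K,[u,v,1]); o=T[:3,3]
    return o+d*(z-o[2])/d[2]
def w2px(name,p,c=None):
    c=c or calibration(name); K=np.array(c["camera_matrix"]);T=np.array(c["T"])
    q=K@(T[:3,:3].T@(np.array(p)-T[:3,3])); return q[:2]/q[2]
E
python3 - <<'E'
from h import *
print(bot.observe())
for n in ["top","side"]:
    c=calibration(n);print(n,np.round(c["T"],3).tolist(),np.round(c["camera_matrix"],1).tolist())
    cv2.imwrite(f"pics/{n}1.png",grab_frame(n))
E
```

```text
pics
{'clock': 0.0, 'qpos': array([ 1.23577766,  0.52201849, -0.03631609,  1.60002385,  0.0212228 ,
        1.02110941, -0.11282185]), 'qd': array([-0.00013991, -0.0004266 , -0.00085923, -0.00015456,  0.00108314,
        0.00159281,  0.00089374]), 'joint_efforts': array([-3.12136126e-05, -9.27109981e+01,  1.98008001e+00, -3.69928122e+01,
        1.79407513e-02,  8.03102710e-03, -5.84754730e-05]), 'position': array([ 0.16342874, -0.60285058,  0.19821743]), 'tool_rot': array([-3.14042425e+00,  1.09938948e-04,  2.64789308e-01]), 'force': array([ 0.33756873,  0.03326736, -0.316488  ]), 'moment': array([0.01066931, 0.0168759 , 0.02136839]), 'grip_width': 0.08527657505097827}
top [[-0.01, -0.986, 0.169, 0.351], [-1.0, 0.009, -0.002, -0.007], [0.0, -0.169, -0.986, 1.11], [0.0, 0.0, 0.0, 1.0]] [[389.4, 0.0, 317.2], [0.0, 389.4, 198.8], [0.0, 0.0, 1.0]]
side [[0.995, -0.062, 0.082, 0.43], [-0.102, -0.699, 0.708, -0.814], [0.014, -0.712, -0.702, 0.848], [0.0, 0.0, 0.0, 1.0]] [[461.0, 0.0, 322.2], [0.0, 461.0, 202.7], [0.0, 0.0, 1.0]]
```

View pics/top1.png

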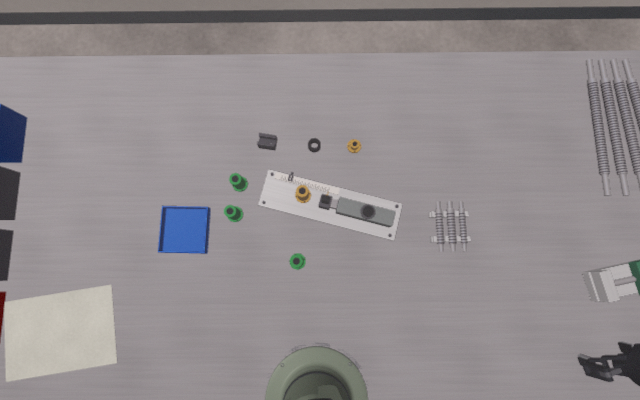

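View pics/side1.png

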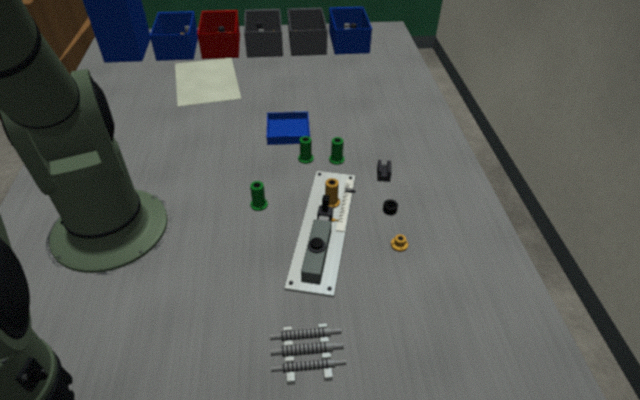

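Top view: the bronze tall nut is at (302,193) on the plate. It could be confused with the green nuts at (238,182), (233,213) and (297,261), or the low bronze bush at (354,146). I choose the one on the plate and check it in a close crop. The grip is near (326,202), the button (368,212), the clip (291,177) and the tray (185,230).

```bash
python3 - <<'E'
from h import *
a=cv2.imread("pics/top1.png")[165:245,255:410]; b=cv2.imread("pics/side1.png")[165:300,280:360]
a=cv2.resize(a,None,fx=5,fy=5,interpolation=cv2.INTER_CUBIC)
cv2.imwrite("pics/topc.png",a)
b=cv2.resize(b,None,fx=4.4,fy=4.4,interpolation=cv2.INTER_CUBIC);cv2.imwrite("pics/sidec.png",b)
E
```

```text
(no output)
```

View pics/topc.png

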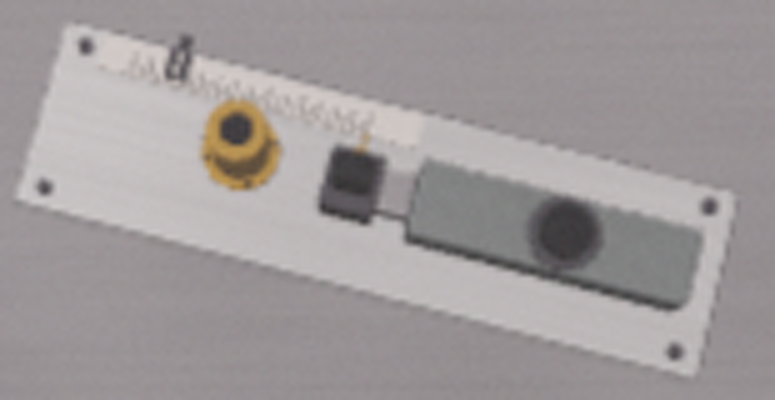

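The crop confirms it: bronze nut with its flange on the plate, top at crop (237,127). Grip top is at (357,168), button (565,231), clip (178,60) and pointer (363,138).

```bash
python3 - <<'E'
from h import *
c=calibration("top")
f=lambda U,V,z: px2w("top",(U+.5)/5-.5+255,(V+.5)/5-.5+165,z,c)
C=np.array([f(*p,.01)[:2] for p in [(18,198),(68,25),(735,193),(695,377)]])
G=np.array([[.215,.055],[.215,-.055],[-.185,-.055],[-.185,.055]])
gc,cc=G.mean(0),C.mean(0)
H=(G-gc).T@(C-cc);U,S,Vt=np.linalg.svd(H);R=(Vt.T@np.diag([1,np.linalg.det(Vt.T@U.T)])@U.T)
o=cc-R@gc
print("gauge o",o,"yaw",np.arctan2(R[1,0],R[0,0]),"res",np.round((C-(G@R.T+o))*1000,1).tolist())
for n,p in dict(nut=(237,127,.08),grip=(357,168,.09),button=(565,231,.066),clip=(178,60,.019),ptr=(363,138,.016)).items():
    w=f(*p)[:2]; print(n,w.round(4),"gauge",(R.T@(w-o)).round(4))
for p in [(160,206),(209,207),(208,254),(159,252)]: print("tray",px2w("top",*p,.03,c))
for p in [(238,180),(233,211),(297,259)]: print("green",px2w("top",*p,.08,c))
w=bot.observe(); print(calibration("wrist")["T"].round(3).tolist())
E
```

```text
gauge o [ 0.51924958 -0.06032536] yaw 1.305705989041275 res [[2.0, -2.4], [-2.8, -1.0], [-0.4, 2.4], [1.1, 0.9]]
nut [0.551  0.0313] gauge [ 0.0967 -0.0067]
grip [ 0.5263 -0.0328] gauge [0.0284 0.0004]
button [ 0.4947 -0.1455] gauge [-0.0886  0.0013]
clip [0.6024 0.0673] gauge [ 0.1449 -0.0468]
ptr [ 0.5564 -0.0384] gauge [ 0.0309 -0.0301]
tray [0.51888343 0.4314395  0.03      ]
tray [0.51472819 0.29395195 0.03      ]
tray [0.38420875 0.291852   0.03      ]
tray [0.39095682 0.42672799 0.03      ]
green [0.58024479 0.20430867 0.08      ]
green [0.49571998 0.21556962 0.08      ]
green [0.36745511 0.0449005  0.08      ]
[[0.262, -0.92, -0.291, 0.237], [-0.965, -0.25, -0.078, -0.582], [-0.001, 0.301, -0.954, 0.374], [0.0, 0.0, 0.0, 1.0]]
```

```bash
cat >> h.py <<'E'
from scipy.spatial.transform import Rotation as Ro
def plan(target,yaw,n,start=None):
    "equal rows: world line + tool-down yaw; prints dp, rotation in units"
    s=bot.observe(); p=np.array(s["position"]) if start is None else np.array(start[:3])
    R=Ro.from_euler("xyz",s["tool_rot"]) if start is None else Ro.from_euler("xyz",[np.pi,0,start[3]])
    E=Ro.from_euler("xyz",[np.pi,0,yaw]); rv=(R.inv()*E).as_rotvec()
    step=Ro.from_rotvec(rv/n); d=(np.array(target)-p)/n; dp=[]
    for i in range(n):
        dp.append(np.round(R.inv().apply(d)/.8,4).tolist()); R=R*step
    print("dp",dp,"\nrot",np.round(rv/n/np.pi,4).tolist(), "mm/row",np.linalg.norm(d)*1e3)
E
python3 - <<'E'
from h import *
plan([.545,.02,.25],1.306,10)
plan([.545,.02,.25],1.306,15)
E
```

```text
dp [[0.0664, -0.0627, -0.0064], [0.0726, -0.0554, -0.0064], [0.0779, -0.0476, -0.0064], [0.0825, -0.0392, -0.0064], [0.0861, -0.0304, -0.0064], [0.0888, -0.0213, -0.0064], [0.0905, -0.012, -0.0065], [0.0913, -0.0025, -0.0065], [0.091, 0.007, -0.0065], [0.0898, 0.0164, -0.0065]] 
rot [-0.0, -0.0, -0.0331] mm/row 73.22922880120751
dp [[0.0443, -0.0418, -0.0043], [0.0471, -0.0386, -0.0043], [0.0496, -0.0352, -0.0043], [0.052, -0.0317, -0.0043], [0.054, -0.028, -0.0043], [0.0558, -0.0242, -0.0043], [0.0574, -0.0203, -0.0043], [0.0587, -0.0163, -0.0043], [0.0596, -0.0122, -0.0043], [0.0603, -0.008, -0.0043], [0.0608, -0.0038, -0.0043], [0.0609, 0.0004, -0.0043], [0.0607, 0.0047, -0.0043], [0.0602, 0.0089, -0.0043], [0.0595, 0.013, -0.0043]] 
rot [-0.0, -0.0, -0.0221] mm/row 48.819485867471684
```

Emit:
move_arm(
  jaw=[0, 0, 0, 0, 0, 0, 0, 0, 0, 0],
  dp=[
    [0.044, -0.042, -0.004],
    [0.047, -0.039, -0.004],
    [0.05, -0.035, -0.004],
    [0.052, -0.032, -0.004],
    [0.054, -0.028, -0.004],
    [0.056, -0.024, -0.004],
    [0.057, -0.02, -0.004],
    [0.059, -0.016, -0.004],
    [0.06, -0.012, -0.004],
    [0.06, -0.008, -0.004],
  ],
  rotation=[
    [0, 0, -0.022],
    [0, 0, -0.022],
    [0, 0, -0.022],
    [0, 0, -0.022],
    [0, 0, -0.022],
    [0, 0, -0.022],
    [0, 0, -0.022],
    [0, 0, -0.022],
    [0, 0, -0.022],
    [0, 0, -0.022],
  ],
)

```text
clock: 1.35
position: [0.4194, -0.1869, 0.2309]
tool_rot: [-3.142, 0.0, 0.958]
force: [1.2, -0.5, -0.5]
grip_width: 0.0855
```

Emit:
move_arm(
  jaw=[0, 0, 0, 0, 0, 0],
  dp=[
    [0.061, -0.004, -0.004],
    [0.061, 0, -0.004],
    [0.061, 0.005, -0.004],
    [0.06, 0.009, -0.004],
    [0.059, 0.013, -0.004],
    [0, 0, 0],
  ],
  rotation=[
    [0, 0, -0.022],
    [0, 0, -0.022],
    [0, 0, -0.022],
    [0, 0, -0.022],
    [0, 0, -0.022],
    [0, 0, 0],
  ],
)

```text
clock: 2.1
position: [0.5477, 0.0225, 0.2465]
tool_rot: [-3.141, -0.002, 1.307]
force: [-0.5, -0.5, 0.3]
grip_width: 0.0854
```

```bash
python3 - <<'E'
from h import *
s=bot.observe(); c=calibration("wrist"); np.save("cw.npy",c["T"]);np.save("ck.npy",c["camera_matrix"])
print(s["position"],s["tool_rot"],s["qpos"],s["force"])
i=grab_frame("wrist"); cv2.imwrite("pics/w1.png",i); print(bot.observe()["clock"])
E
```

```text
[0.54768648 0.02249749 0.24649744] [-3.14095599e+00 -1.77355391e-03  1.30693025e+00] [ 0.26021195  0.39102811 -0.54554472  1.72657177  0.22328096  1.08630329
 -0.62033857] [-0.53214338 -0.49120346  0.30791722]
2.15
```

View pics/w1.png

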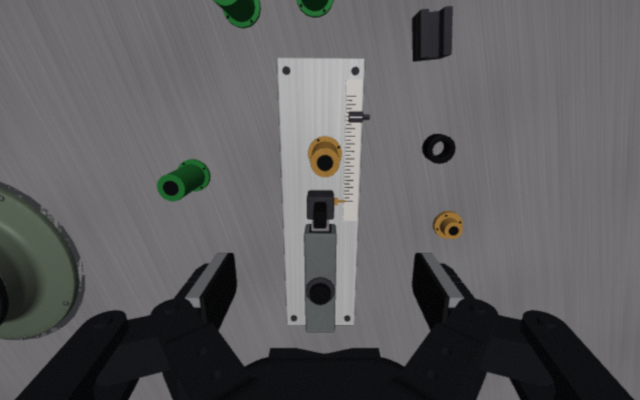

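Wrist view: gauge in full. Nut top is about (325,163), clip (356,117), pointer tip (342,202) and button (319,292). I'll enlarge for exact pixels.

```bash
python3 - <<'E'
from h import *
a=cv2.imread("pics/w1.png")
cv2.imwrite("pics/w1c.png",cv2.resize(a[95:235,290:380],None,fx=4.2,fy=4.2,interpolation=cv2.INTER_CUBIC))
E
```

```text
(no output)
```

View pics/w1c.png

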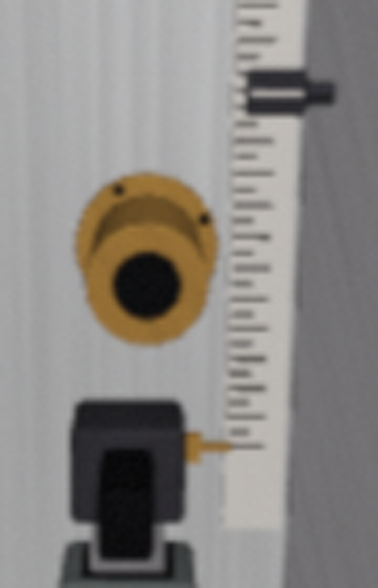

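```bash
python3 - <<'E'
from h import *
c=dict(T=np.load("cw.npy"),camera_matrix=np.load("ck.npy"))
f=lambda U,V,z: px2w("w",(U+.5)/4.2-.5+290,(V+.5)/4.2-.5+95,z,c)
C=np.array([px2w("w",*p,.01,c)[:2] for p in [(278,58),(364,59),(356,325),(288,325)]])
G=np.array([[.215,.055],[.215,-.055],[-.185,-.055],[-.185,.055]])
gc,cc=G.mean(0),C.mean(0)
H=(G-gc).T@(C-cc);U,S,Vt=np.linalg.svd(H);R=(Vt.T@np.diag([1,np.linalg.det(Vt.T@U.T)])@U.T)
o=cc-R@gc
print("gauge o",o,"yaw",np.arctan2(R[1,0],R[0,0]),"res",np.round((C-(G@R.T+o))*1000,1).tolist())
for n,p in dict(nut=(147,287,.08),clip=(248,93,.019),clip16=(248,93,.016),ptr=(232,447,.016),grip=(126,532,.09)).items():
    w=f(*p)[:2]; print(n,w.round(4),"gauge",(R.T@(w-o)).round(4))
w=px2w("w",319,291,.066,c)[:2]; print("button",w,(R.T@(w-o)).round(4), "home grip",o+R@[.03,0],"btn",o+R@[-.09,0])
s=bot.observe()
plan([.5515,.0315,.13],1.306,4); 
E
```

```text
gauge o [ 0.5210866  -0.06015758] yaw 1.307671669225586 res [[1.6, -0.0], [-1.8, -0.3], [0.7, -0.0], [-0.4, 0.4]]
nut [0.5504 0.0325] gauge [ 0.0971 -0.0043]
clip [0.5928 0.0708] gauge [ 0.1451 -0.0352]
clip16 [0.593  0.0706] gauge [ 0.145  -0.0354]
ptr [ 0.5607 -0.0393] gauge [ 0.0304 -0.0328]
grip [ 0.5272 -0.031 ] gauge [0.0297 0.0016]
button [ 0.49658542 -0.13820156] [-0.0817  0.0034] home grip [ 0.52888957 -0.03119012] btn [ 0.49767769 -0.14705996]
dp [[0.0038, 0.0005, 0.0363], [0.0038, 0.0005, 0.0363], [0.0038, 0.0005, 0.0363], [0.0038, 0.0005, 0.0363]] 
rot [-0.0001, -0.0, -0.0002] mm/row 29.22574659393228
```

Emit:
move_arm(
  jaw=[0, 0, 0, 0, 0],
  dp=[
    [0.003, 0, 0.046],
    [0.003, 0, 0.046],
    [0.003, 0, 0.046],
    [0.003, 0, 0.046],
    [0, 0, 0],
  ],
  rotation=[
    [0, 0, 0],
    [0, 0, 0],
    [0, 0, 0],
    [0, 0, 0],
    [0, 0, 0],
  ],
)

```text
clock: 2.78
position: [0.5476, 0.027, 0.0978]
tool_rot: [-3.138, 0.002, 1.3]
force: [-0.3, -1.2, 0.5]
grip_width: 0.0852
```

```bash
python3 - <<'E'
from h import *
print(bot.observe()["position"])
plan([.5507,.0322,.037],1.307,2)
E
```

```text
[0.54757651 0.02700725 0.09781671]
dp [[0.0037, 0.0012, 0.038], [0.0037, 0.0011, 0.038]] 
rot [-0.0006, 0.0003, -0.001] mm/row 30.558931035314956
```

Emit:
move_arm(
  jaw=[0, 0, 0, 0],
  dp=[
    [0.004, 0.001, 0.036],
    [0.004, 0.001, 0.036],
    [0, 0, 0],
    [0, 0, 0],
  ],
  rotation=[
    [0, 0, -0.001],
    [0, 0, -0.001],
    [0, 0, 0],
    [0, 0, 0],
  ],
  squeeze=40,
)

```text
clock: 3.28
position: [0.5534, 0.0335, 0.0438]
tool_rot: [3.14, -0.0, 1.307]
force: [0.1, 0.7, -0.0]
grip_width: 0.0856
```

Emit:
move_arm(
  jaw=[255, 255, 255, 255, 255, 255],
  dp=[
    [0, 0, 0],
    [0, 0, 0],
    [0, 0, 0],
    [0, 0, 0],
    [0, 0, 0],
    [0, 0, 0],
  ],
  rotation=[
    [0, 0, 0],
    [0, 0, 0],
    [0, 0, 0],
    [0, 0, 0],
    [0, 0, 0],
    [0, 0, 0],
  ],
)

```text
clock: 4.03
position: [0.5528, 0.0341, 0.0426]
tool_rot: [3.141, -0.0, 1.308]
force: [-3.2, -0.1, 10.2]
grip_width: 0.031
```

Emit:
move_arm(
  jaw=[255, 255, 255, 255, 255, 255],
  dp=[
    [0, 0, 0],
    [0, 0, -0.02],
    [0, 0, -0.04],
    [0, 0, -0.05],
    [0, 0, -0.05],
    [0, 0, 0],
  ],
  rotation=[
    [0, 0, 0],
    [0, 0, 0],
    [0, 0, 0],
    [0, 0, 0],
    [0, 0, 0],
    [0, 0, 0],
  ],
  squeeze=60,
)

```text
clock: 4.78
position: [0.554, 0.0341, 0.1733]
tool_rot: [3.137, -0.001, 1.308]
force: [0.7, 0.3, -3.7]
grip_width: 0.0292
```

```bash
python3 - <<'E'
from h import *
s=bot.observe();print(s["position"],s["tool_rot"],s["force"])
a=grab_frame("side")[90:290,240:440]; b=grab_frame("wrist")
cv2.imwrite("pics/lift.png",np.hstack([cv2.resize(a,(400,400)),b[:,120:520]]))
plan([.452,.361,.17],1.307,8)
E
```

```text
[0.55403004 0.0340971  0.17334043] [ 3.13700482e+00 -1.49127367e-03  1.30756810e+00] [ 0.68205317  0.30241037 -3.69810758]
dp [[0.0453, -0.0285, 0.0], [0.0453, -0.0285, 0.0], [0.0453, -0.0285, 0.0], [0.0453, -0.0285, 0.0], [0.0453, -0.0285, 0.0], [0.0453, -0.0285, 0.0], [0.0453, -0.0285, 0.0], [0.0453, -0.0285, 0.0]] 
rot [0.0, 0.0, 0.0] mm/row 42.79608789365355
```

View pics/lift.png

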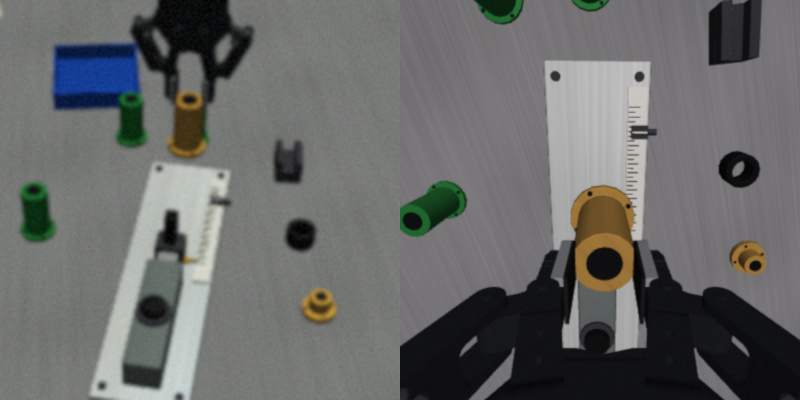

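Emit:
move_arm(
  jaw=[255, 255, 255, 255, 255, 255, 255, 255, 255, 255],
  dp=[
    [0.03, -0.019, 0],
    [0.045, -0.028, 0],
    [0.045, -0.028, 0],
    [0.045, -0.028, 0],
    [0.045, -0.028, 0],
    [0.045, -0.028, 0],
    [0.045, -0.028, 0],
    [0.045, -0.028, 0],
    [0.015, -0.01, 0.02],
    [0, 0, 0],
  ],
  rotation=[
    [0, 0, 0],
    [0, 0, 0],
    [0, 0, 0],
    [0, 0, 0],
    [0, 0, 0],
    [0, 0, 0],
    [0, 0, 0],
    [0, 0, 0],
    [0, 0, 0],
    [0, 0, 0],
  ],
)

```text
clock: 6.12
position: [0.4523, 0.3585, 0.1518]
tool_rot: [-3.139, 0.003, 1.309]
force: [-0.3, -0.7, -2.1]
grip_width: 0.0292
```

```bash
python3 - <<'E'
from h import *
s=bot.observe();print(s["position"],s["force"],s["qpos"])
plan([.452,.361,.042],1.307,4)
E
```

```text
[0.45232737 0.35846974 0.15176968] [-0.30305057 -0.67744813 -2.11537014] [-0.37896309  0.55262673 -0.55873109  1.75162092  0.350061    0.94201434
 -1.3418946 ]
dp [[0.0008, -0.0002, 0.0343], [0.0008, -0.0002, 0.0343], [0.0008, -0.0003, 0.0343], [0.0008, -0.0003, 0.0343]] 
rot [-0.0002, 0.0002, 0.0002] mm/row 27.449830897996453
```

Emit:
move_arm(
  jaw=[255, 255, 255, 255, 255],
  dp=[
    [0, 0, 0.034],
    [0.001, 0, 0.034],
    [0.001, 0, 0.034],
    [0.001, 0, 0.03],
    [0, 0, 0],
  ],
  rotation=[
    [0, 0, 0],
    [0, 0, 0],
    [0, 0, 0],
    [0, 0, 0],
    [0, 0, 0],
  ],
)

```text
clock: 6.75
position: [0.454, 0.359, 0.0469]
tool_rot: [-3.14, 0.003, 1.307]
force: [-0.5, 0.2, -1.7]
grip_width: 0.0295
```

Emit:
move_arm(
  jaw=[255, 255, 255],
  dp=[
    [0, 0, 0.006],
    [0, 0, 0.003],
    [0, 0, 0],
  ],
  rotation=[
    [0, 0, 0],
    [0, 0, 0],
    [0, 0, 0],
  ],
)

```text
clock: 7.12
position: [0.4546, 0.3611, 0.0416]
tool_rot: [3.141, -0.0, 1.308]
force: [0.3, 0.8, -2.9]
grip_width: 0.0294
```

Emit:
move_arm(
  jaw=[255, 255, 255],
  dp=[
    [0, 0, 0.003],
    [0, 0, 0.002],
    [0, 0, 0],
  ],
  rotation=[
    [0, 0, 0],
    [0, 0, 0],
    [0, 0, 0],
  ],
)

```text
clock: 7.5
position: [0.4543, 0.3611, 0.0372]
tool_rot: [-3.142, 0.0, 1.308]
force: [0.8, -0.3, -2.5]
grip_width: 0.0293
```

Emit:
move_arm(
  jaw=[255, 255],
  dp=[
    [0, 0, 0.0025],
    [0, 0, 0],
  ],
  rotation=[
    [0, 0, 0],
    [0, 0, 0],
  ],
)

```text
clock: 7.75
position: [0.4545, 0.3621, 0.0366]
tool_rot: [3.141, -0.002, 1.308]
force: [-6.7, -2.8, 23.4]
grip_width: 0.0292
```

Contact. Release slowly and lift.

Emit:
move_arm(
  jaw=[220, 160, 100, 50, 0, 0, 0, 0, 0, 0],
  dp=[
    [0, 0, -0.001],
    [0, 0, 0],
    [0, 0, 0],
    [0, 0, 0],
    [0, 0, 0],
    [0, 0, -0.02],
    [0, 0, -0.06],
    [0, 0, -0.06],
    [0, 0, -0.04],
    [0, 0, 0],
  ],
  rotation=[
    [0, 0, 0],
    [0, 0, 0],
    [0, 0, 0],
    [0, 0, 0],
    [0, 0, 0],
    [0, 0, 0],
    [0, 0, 0],
    [0, 0, 0],
    [0, 0, 0],
    [0, 0, 0],
  ],
)

```text
clock: 9.0
position: [0.4552, 0.362, 0.1834]
tool_rot: [3.139, -0.004, 1.308]
force: [-0.2, 0.4, -0.1]
grip_width: 0.0853
```

```bash
python3 - <<'E'
from h import *
s=bot.observe();print(s["position"],s["force"])
a=grab_frame("side")[90:290,240:440]; b=grab_frame("wrist")
cv2.imwrite("pics/rel.png",np.hstack([cv2.resize(a,(400,400)),b[:,120:520]]))
plan([.497,-.146,.17],1.307,11)
E
```

```text
[0.45520536 0.36200184 0.18341804] [-0.22245398  0.44238113 -0.10783997]
dp [[-0.0544, 0.0197, 0.0012], [-0.0544, 0.0197, 0.0012], [-0.0544, 0.0197, 0.0012], [-0.0544, 0.0197, 0.0012], [-0.0544, 0.0197, 0.0012], [-0.0544, 0.0197, 0.0012], [-0.0544, 0.0197, 0.0012], [-0.0544, 0.0197, 0.0012], [-0.0544, 0.0197, 0.0012], [-0.0544, 0.0197, 0.0012], [-0.0544, 0.0197, 0.0012]] 
rot [0.0, -0.0, 0.0] mm/row 46.26443936933123
```

View pics/rel.png

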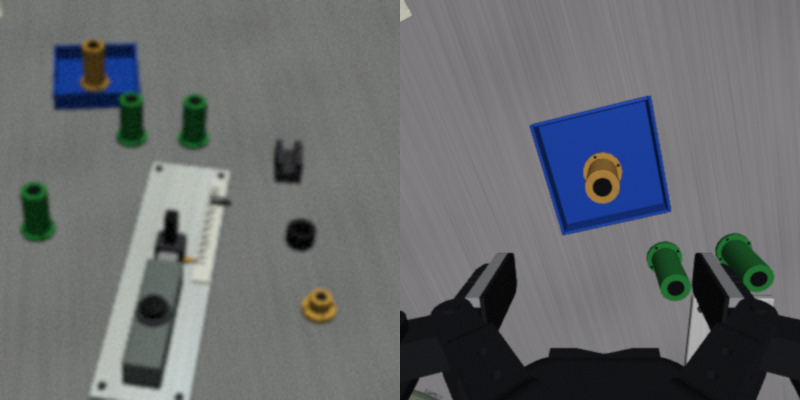

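The nut stands upright in the tray and the grip is released. Next the button, closing the fingers on the way.

Emit:
move_arm(
  jaw=[255, 255, 255, 255, 255, 255, 255, 255, 255, 255],
  dp=[
    [-0.03, 0.011, 0],
    [-0.055, 0.02, 0],
    [-0.06, 0.022, 0],
    [-0.06, 0.022, 0],
    [-0.06, 0.022, 0],
    [-0.06, 0.022, 0],
    [-0.06, 0.022, 0],
    [-0.06, 0.022, 0],
    [-0.06, 0.022, 0],
    [-0.06, 0.02, 0],
  ],
  rotation=[
    [0, 0, 0],
    [0, 0, 0],
    [0, 0, 0],
    [0, 0, 0],
    [0, 0, 0],
    [0, 0, 0],
    [0, 0, 0],
    [0, 0, 0],
    [0, 0, 0],
    [0, 0, 0],
  ],
)

```text
clock: 10.35
position: [0.4947, -0.1195, 0.1795]
tool_rot: [-3.14, -0.0, 1.308]
force: [0.6, 0.5, 0.5]
grip_width: -0.0005
```

Emit:
move_arm(
  jaw=[255, 255, 255],
  dp=[
    [-0.03, 0.012, 0.04],
    [0, 0, 0.04],
    [0, 0, 0],
  ],
  rotation=[
    [0, 0, 0],
    [0, 0, 0],
    [0, 0, 0],
  ],
)

```text
clock: 10.72
position: [0.4965, -0.1432, 0.114]
tool_rot: [-3.137, -0.0, 1.308]
force: [1.1, 0.4, 0.1]
grip_width: -0.0001
```

```bash
python3 - <<'E'
from h import *
s=bot.observe();print(s["position"],s["force"],s["grip_width"])
plan([.497,-.146,.075],1.307,2)
E
```

```text
[ 0.49647478 -0.14322183  0.11397336] [1.05030079 0.3633431  0.12632151] -0.00010230750544727709
dp [[-0.0016, 0.0009, 0.0244], [-0.0016, 0.0008, 0.0244]] 
rot [-0.0008, -0.0001, 0.0001] mm/row 19.537891004395487
```

Emit:
move_arm(
  jaw=[255, 255, 255, 255, 255],
  dp=[
    [-0.001, 0, 0.025],
    [-0.001, 0, 0.025],
    [0, 0, 0.006],
    [0, 0, 0.002],
    [0, 0, 0],
  ],
  rotation=[
    [0, 0, 0],
    [0, 0, 0],
    [0, 0, 0],
    [0, 0, 0],
    [0, 0, 0],
  ],
)

```text
clock: 11.35
position: [0.4982, -0.1452, 0.0704]
tool_rot: [3.141, 0.0, 1.308]
force: [-0.6, 0.2, 0.2]
grip_width: 0.0003
```

Emit:
move_arm(
  jaw=[255, 255, 255, 255, 255],
  dp=[
    [0, 0, 0.004],
    [0, 0, 0.004],
    [0, 0, 0.003],
    [0, 0, 0],
    [0, 0, 0],
  ],
  rotation=[
    [0, 0, 0],
    [0, 0, 0],
    [0, 0, 0],
    [0, 0, 0],
    [0, 0, 0],
  ],
)

```text
clock: 11.98
position: [0.4978, -0.1452, 0.0608]
tool_rot: [-3.142, -0.0, 1.308]
force: [0.2, 0.3, 0.5]
grip_width: -0.0003
```

Emit:
move_arm(
  jaw=[255, 255, 255],
  dp=[
    [0, 0, 0.0025],
    [0, 0, 0.002],
    [0, 0, 0],
  ],
  rotation=[
    [0, 0, 0],
    [0, 0, 0],
    [0, 0, 0],
  ],
)

```text
clock: 12.35
position: [0.4977, -0.1451, 0.0571]
tool_rot: [-3.141, -0.0, 1.308]
force: [0.4, 0.4, -0.3]
grip_width: 0.0002
```

Emit:
move_arm(
  jaw=[255, 255],
  dp=[
    [0, 0, 0.002],
    [0, 0, 0],
  ],
  rotation=[
    [0, 0, 0],
    [0, 0, 0],
  ],
)

```text
clock: 12.6
position: [0.4977, -0.1452, 0.0555]
tool_rot: [-3.141, -0.0, 1.308]
force: [0.3, -0.2, 0.1]
grip_width: -0.0002
```

Emit:
move_arm(
  jaw=[255, 255],
  dp=[
    [0, 0, 0.002],
    [0, 0, 0],
  ],
  rotation=[
    [0, 0, 0],
    [0, 0, 0],
  ],
)

```text
clock: 12.85
position: [0.4977, -0.1452, 0.0539]
tool_rot: [-3.141, -0.0, 1.308]
force: [0.5, 0.2, 0.7]
grip_width: 0.0001
```

```bash
python3 - <<'E'
from h import *
s=bot.observe();print(s["position"],s["force"])
a=grab_frame("side")[170:310,270:380]; b=grab_frame("wrist")
print(w2px("wrist",[.4977,-.1459,.066]))
cv2.imwrite("pics/press.png",np.hstack([cv2.resize(a,(314,400),interpolation=cv2.INTER_CUBIC),b[:,80:560]]))
E
```

```text
[ 0.49770765 -0.14515469  0.05387272] [0.45765201 0.15147109 0.65634536]
[325.23625513 239.71802434]
```

View pics/press.png

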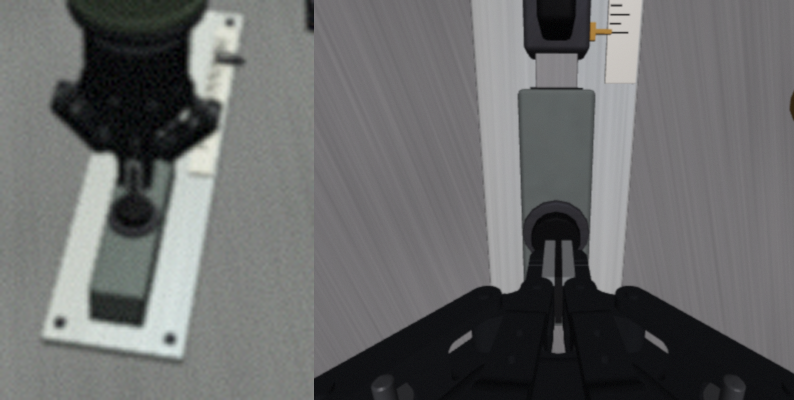

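Emit:
move_arm(
  jaw=[255, 255],
  dp=[
    [0, 0, 0.002],
    [0, 0, 0],
  ],
  rotation=[
    [0, 0, 0],
    [0, 0, 0],
  ],
)

```text
clock: 13.2
position: [0.4977, -0.1452, 0.0523]
tool_rot: [-3.141, 0.0, 1.308]
force: [0.0, -0.5, -0.4]
grip_width: 0.0004
```

Emit:
move_arm(
  jaw=[255],
  dp=[
    [0, 0, 0.002],
  ],
  rotation=[
    [0, 0, 0],
  ],
)

```text
clock: 13.32
position: [0.4979, -0.1452, 0.0508]
tool_rot: [3.141, -0.0, 1.308]
force: [-0.4, 0.3, -0.7]
grip_width: -0.0004
```

Emit:
move_arm(
  jaw=[255, 255],
  dp=[
    [0, 0, 0.002],
    [0, 0, 0],
  ],
  rotation=[
    [0, 0, 0],
    [0, 0, 0],
  ],
)

```text
clock: 13.58
position: [0.4977, -0.1451, 0.0491]
tool_rot: [-3.141, -0.0, 1.308]
force: [-0.9, -0.1, 0.3]
grip_width: 0.0003
```

```bash
python3 - <<'E'
from h import *
s=bot.observe();print(s["position"],s["force"])
b=grab_frame("wrist"); p=s["position"]
for z in (.05,.056,.058,.066): print(z,"btn",w2px("wrist",[.4977,-.147,z]).round(1),"tcpxy",w2px("wrist",[p[0],p[1],z]).round(1))
g=np.array([.263,.965])
for r,z in ((.021,.056),(.015,.058),(.015,.066)): print("far edge",r,z,w2px("wrist",[*(np.array([.4977,-.147])+r*g),z]).round(1))
print("sleeve +x edge z.05",w2px("wrist",[*(np.array([.5211,-.0602])-.005*g),.05]))
cv2.imwrite("pics/press2.png",cv2.resize(b[180:290,260:390],None,fx=5,fy=5,interpolation=cv2.INTER_CUBIC))
E
```

```text
[ 0.49770055 -0.14514025  0.04905832] [-0.89261833 -0.0870573   0.29759285]
0.05 btn [325.7 233.5] tcpxy [324.9 230.9]
0.056 btn [325.7 237.6] tcpxy [324.9 234.9]
0.058 btn [325.7 239.1] tcpxy [324.9 236.3]
0.066 btn [325.8 245.1] tcpxy [325.  242.2]
far edge 0.021 0.056 [325.9 205. ]
far edge 0.015 0.058 [325.9 215.7]
far edge 0.015 0.066 [326.  220.9]
sleeve +x edge z.05 [325.9731439   89.97149607]
```

View pics/press2.png

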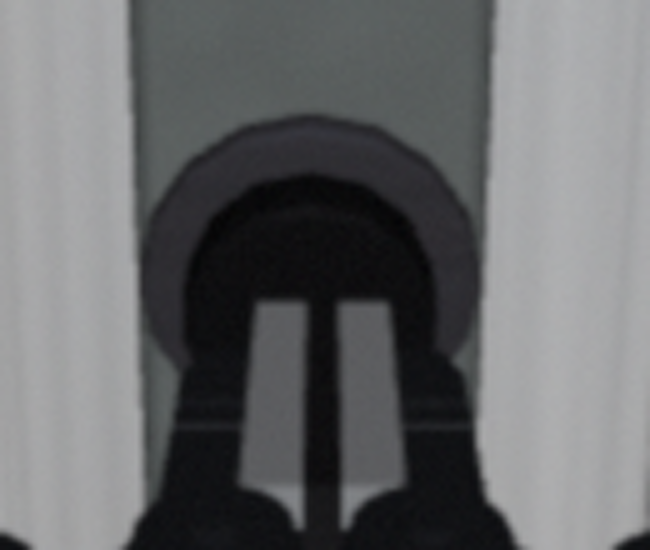

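The image shows the button still up and the fingertips above it, so the tips really sit higher than the reported TCP. I'll feel down in 4 mm steps. The button has 8 mm of travel, so each step is safe.

Emit:
move_arm(
  jaw=[255, 255, 255],
  dp=[
    [0, 0, 0.005],
    [0, 0, 0],
    [0, 0, 0],
  ],
  rotation=[
    [0, 0, 0],
    [0, 0, 0],
    [0, 0, 0],
  ],
)

```text
clock: 14.0
position: [0.4978, -0.1451, 0.0452]
tool_rot: [-3.142, -0.0, 1.308]
force: [0.1, 0.1, 0.3]
grip_width: 0.0001
```

```bash
python3 - <<'E'
from h import *
s=bot.observe();print(s["position"],s["force"],s["qd"].round(3), s["joint_efforts"])
p=s["position"];T=np.array(calibration("wrist")["T"]);print("cam-tcp z",T[2,3]-p[2])
g=np.array([.263,.965])
for z in (.05,.06,.07,.08,.09): print(z,w2px("wrist",[*(p[:2]+.011*g),z]).round(1), w2px("wrist",[*(p[:2]),z]).round(1))
E
```

```text
[ 0.49780915 -0.14512528  0.04516862] [0.11546453 0.06442224 0.34224172] [ 0.    -0.001 -0.001 -0.001 -0.     0.001  0.   ] [-2.87823292e-02 -8.53358746e+01 -5.71603060e+00 -2.34237671e+01
  2.10396299e-02 -9.74298193e-03 -7.71350577e-03]
cam-tcp z 0.17600912521903447
0.05 [325.1 216.7] [325.1 233.5]
0.06 [325.2 223.1] [325.1 240.6]
0.07 [325.3 230.2] [325.2 248.6]
0.08 [325.4 238.1] [325.3 257.5]
0.09 [325.5 247.1] [325.4 267.6]
```

Emit:
move_arm(
  jaw=[255, 255],
  dp=[
    [0, 0, 0.005],
    [0, 0, 0],
  ],
  rotation=[
    [0, 0, 0],
    [0, 0, 0],
  ],
)

```text
clock: 14.25
position: [0.4976, -0.1451, 0.0409]
tool_rot: [-3.141, -0.0, 1.308]
force: [-0.5, 0.0, 0.4]
grip_width: 0.0
```

Emit:
move_arm(
  jaw=[255, 255],
  dp=[
    [0, 0, 0.005],
    [0, 0, 0],
  ],
  rotation=[
    [0, 0, 0],
    [0, 0, 0],
  ],
)

```text
clock: 14.5
position: [0.4976, -0.1451, 0.0369]
tool_rot: [-3.141, 0.0, 1.308]
force: [-0.1, -0.1, 0.5]
grip_width: -0.0
```

Emit:
move_arm(
  jaw=[255, 255],
  dp=[
    [0, 0, 0.004],
    [0, 0, 0],
  ],
  rotation=[
    [0, 0, 0],
    [0, 0, 0],
  ],
)

```text
clock: 14.75
position: [0.4977, -0.1451, 0.0338]
tool_rot: [-3.141, -0.0, 1.308]
force: [0.4, -0.1, -0.5]
grip_width: -0.0004
```

Emit:
move_arm(
  jaw=[255, 255],
  dp=[
    [0, 0, 0.004],
    [0, 0, 0],
  ],
  rotation=[
    [0, 0, 0],
    [0, 0, 0],
  ],
)

```text
clock: 15.0
position: [0.4977, -0.1452, 0.0306]
tool_rot: [-3.141, -0.0, 1.308]
force: [0.1, 0.5, 0.2]
grip_width: 0.0003
```

```bash
python3 - <<'E'
from h import *
s=bot.observe();p=s["position"];b=grab_frame("wrist");a=grab_frame("side")
g=np.array([.263,.965]);B=np.array([.4977,-.147])
for r,z in ((.021,.056),(.015,.056),(.015,.058),(.015,.066)): print("far edge",r,z,w2px("wrist",[*(B+r*g),z]).round(1))
for r in (0,.011):
  for z in (.05,.06,.07): print("tip",r,z,w2px("wrist",[*(p[:2]+r*g),z]).round(1))
cv2.imwrite("pics/press3.png",np.hstack([cv2.resize(b[150:290,250:400],None,fx=4,fy=4,interpolation=cv2.INTER_CUBIC)[:,:500],cv2.resize(a[195:295,280:333],(297,560),interpolation=cv2.INTER_CUBIC)]))
E
```

```text
far edge 0.021 0.056 [326.2 216.2]
far edge 0.015 0.056 [326.1 226.7]
far edge 0.015 0.058 [326.1 228.2]
far edge 0.015 0.066 [326.2 234.5]
tip 0 0.05 [325.1 244.1]
tip 0 0.06 [325.2 252.5]
tip 0 0.07 [325.3 261.9]
tip 0.011 0.05 [325.2 226.1]
tip 0.011 0.06 [325.3 233.6]
tip 0.011 0.07 [325.4 242. ]
```

View pics/press3.png

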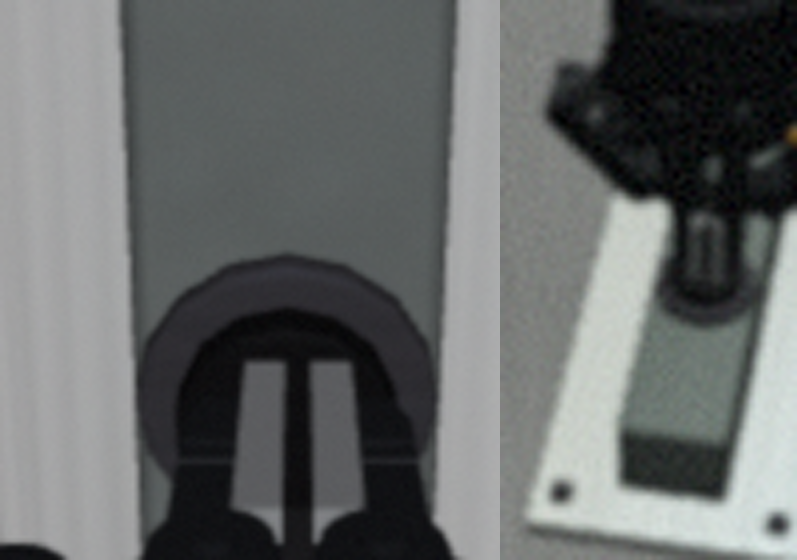

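Emit:
move_arm(
  jaw=[255, 255],
  dp=[
    [0, 0, 0.003],
    [0, 0, 0],
  ],
  rotation=[
    [0, 0, 0],
    [0, 0, 0],
  ],
)

```text
clock: 15.35
position: [0.4977, -0.1452, 0.0282]
tool_rot: [-3.141, -0.0, 1.308]
force: [0.2, 0.1, -0.3]
grip_width: 0.0004
```

Emit:
move_arm(
  jaw=[255, 255],
  dp=[
    [0, 0, 0.003],
    [0, 0, 0],
  ],
  rotation=[
    [0, 0, 0],
    [0, 0, 0],
  ],
)

```text
clock: 15.6
position: [0.4977, -0.1452, 0.0258]
tool_rot: [-3.141, -0.0, 1.308]
force: [0.5, -0.1, 0.2]
grip_width: 0.0002
```

Emit:
move_arm(
  jaw=[255, 255],
  dp=[
    [0, 0, 0.003],
    [0, 0, 0],
  ],
  rotation=[
    [0, 0, 0],
    [0, 0, 0],
  ],
)

```text
clock: 15.85
position: [0.4986, -0.1453, 0.0251]
tool_rot: [3.14, 0.001, 1.308]
force: [-8.2, 2.0, 36.3]
grip_width: -0.0001
```

Emit:
move_arm(
  jaw=[255, 255],
  dp=[
    [0, 0, 0.003],
    [0, 0, 0],
  ],
  rotation=[
    [0, 0, 0],
    [0, 0, 0],
  ],
)

```text
clock: 16.1
position: [0.4996, -0.1455, 0.0245]
tool_rot: [3.137, 0.001, 1.308]
force: [-15.4, 3.3, 77.1]
grip_width: 0.0003
```

Emit:
move_arm(
  jaw=[255, 255, 255, 255],
  dp=[
    [0, 0, -0.006],
    [0, 0, -0.01],
    [0, 0, -0.025],
    [0, 0, 0],
  ],
  rotation=[
    [0, 0, 0],
    [0, 0, 0],
    [0, 0, 0],
    [0, 0, 0],
  ],
)

```text
clock: 16.6
position: [0.4985, -0.1454, 0.055]
tool_rot: [3.14, -0.0, 1.308]
force: [0.1, -0.2, 0.3]
grip_width: -0.0004
```

```bash
python3 - <<'E'
from h import *
s=bot.observe();p=s["position"];b=grab_frame("wrist")
print(p,s["force"])
g=np.array([.263,.965]);B=np.array([.4977,-.147])
for r,z in ((.021,.056),(.015,.056),(.015,.058),(.015,.066)): print("far edge",r,z,w2px("wrist",[*(B+r*g),z]).round(1))
cv2.imwrite("pics/press4.png",cv2.resize(b[160:270,260:390],None,fx=5,fy=5,interpolation=cv2.INTER_CUBIC))
# brightness profile near centre column
print(b[190:245,322:329].mean(axis=(1,2)).round(0).astype(int).tolist())
E
```

```text
[ 0.49846652 -0.14540732  0.05497265] [ 0.10453488 -0.18843937  0.27967721]
far edge 0.021 0.056 [325.4 202. ]
far edge 0.015 0.056 [325.3 211.3]
far edge 0.015 0.058 [325.3 212.5]
far edge 0.015 0.066 [325.4 217.3]
[94, 93, 92, 92, 92, 92, 91, 92, 91, 83, 59, 44, 49, 54, 54, 51, 49, 48, 48, 47, 46, 37, 23, 19, 19, 18, 15, 15, 15, 15, 15, 15, 14, 14, 15, 13, 14, 15, 14, 15, 14, 14, 13, 14, 13, 15, 14, 14, 14, 16, 23, 30, 31, 30, 31]
```

```bash
python3 - <<'E'
import cv2,numpy as np
a=cv2.imread("pics/press2.png");b=cv2.imread("pics/press4.png")
f=lambda x:np.clip((x[:330,130:500].astype(float)-5)*3,0,255).astype(np.uint8)
cv2.imwrite("pics/cmp.png",np.hstack([f(a),f(b)]))
E
```

```text
(no output)
```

View pics/cmp.png

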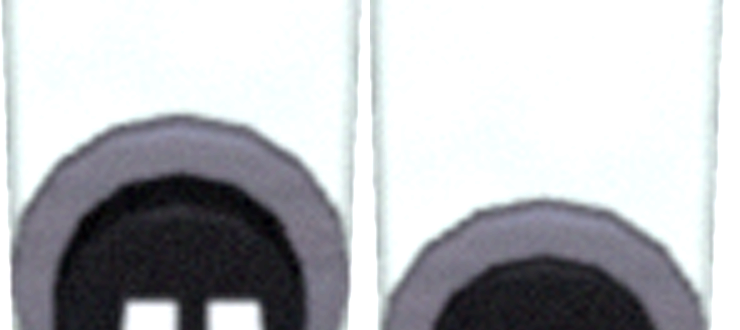

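The left half (before) shows the button's side wall; the right half (now) shows almost none. The hard stop was felt too, so the button is down. The fingertips turn out to sit about 33 mm above the reported TCP when closed. Now to the grip.

Emit:
move_arm(
  jaw=[120, 0, 0, 0, 0, 0, 0],
  dp=[
    [0, 0, -0.04],
    [0.02, 0, -0.015],
    [0.045, 0, 0],
    [0.045, 0, 0],
    [0.036, 0, 0],
    [0, 0, 0],
    [0, 0, 0],
  ],
  rotation=[
    [0, 0, 0],
    [0, 0, 0],
    [0, 0, 0],
    [0, 0, 0],
    [0, 0, 0],
    [0, 0, 0],
    [0, 0, 0],
  ],
)

```text
clock: 17.52
position: [0.5278, -0.0324, 0.0974]
tool_rot: [-3.141, 0.0, 1.308]
force: [0.1, -0.2, 1.2]
grip_width: 0.0851
```

```bash
python3 - <<'E'
from h import *
s=bot.observe();print(s["position"],s["force"],s["grip_width"])
plan([.5285,-.0312,.024],1.307,4)
E
```

```text
[ 0.52775407 -0.03244094  0.09742631] [ 0.05590054 -0.18909742  1.24847706] 0.08507610631367704
dp [[0.0004, 0.0001, 0.0229], [0.0004, 0.0001, 0.0229], [0.0004, 0.0001, 0.0229], [0.0004, 0.0001, 0.0229]] 
rot [-0.0001, 0.0, 0.0001] mm/row 18.36014709873259
```

Emit:
move_arm(
  jaw=[0, 0, 0, 0, 0, 0],
  dp=[
    [0, 0, 0.023],
    [0, 0, 0.023],
    [0.001, 0, 0.023],
    [0.001, 0, 0.019],
    [0, 0, 0],
    [0, 0, 0],
  ],
  rotation=[
    [0, 0, 0],
    [0, 0, 0],
    [0, 0, 0],
    [0, 0, 0],
    [0, 0, 0],
    [0, 0, 0],
  ],
  squeeze=60,
)

```text
clock: 18.27
position: [0.5288, -0.0308, 0.0279]
tool_rot: [3.141, -0.0, 1.308]
force: [-0.5, 0.3, 0.4]
grip_width: 0.0854
```

Emit:
move_arm(
  jaw=[100, 200, 255, 255, 255, 255, 255],
  dp=[
    [0, 0, 0],
    [0, 0, 0],
    [0, 0, 0],
    [0, 0, 0],
    [0, 0, 0],
    [0, 0, 0],
    [0, 0, 0],
  ],
  rotation=[
    [0, 0, 0],
    [0, 0, 0],
    [0, 0, 0],
    [0, 0, 0],
    [0, 0, 0],
    [0, 0, 0],
    [0, 0, 0],
  ],
)

```text
clock: 19.15
position: [0.5278, -0.0307, 0.0279]
tool_rot: [-3.14, 0.0, 1.308]
force: [-6.8, 1.1, 12.4]
grip_width: 0.0156
```

Emit:
move_arm(
  jaw=[255, 255, 255, 255, 255, 255, 255, 255, 255, 255],
  dp=[
    [0, 0, 0],
    [0, 0, 0],
    [0.01, 0, 0],
    [0.02, 0, 0],
    [0.02, 0, 0],
    [0.02, 0, 0],
    [0.02, 0, 0],
    [0.02, 0, 0],
    [0.01, 0, 0],
    [0, 0, 0],
  ],
  rotation=[
    [0, 0, 0],
    [0, 0, 0],
    [0, 0, 0],
    [0, 0, 0],
    [0, 0, 0],
    [0, 0, 0],
    [0, 0, 0],
    [0, 0, 0],
    [0, 0, 0],
    [0, 0, 0],
  ],
  squeeze=90,
)

```text
clock: 20.4
position: [0.5533, 0.0621, 0.0279]
tool_rot: [-3.141, 0.001, 1.308]
force: [-6.4, -3.5, 12.6]
grip_width: 0.0148
```

```bash
python3 - <<'E'
from h import *
s=bot.observe();p=s["position"];c=calibration("wrist");b=grab_frame("wrist");print(p,s["force"])
g=np.array([np.cos(1.3077),np.sin(1.3077)]);print("moved along g",(p[:2]-[.5278,-.0307])@g)
for n,w in dict(clip=[.593,.0706,.016],ptr=[*(np.array([.5607,-.0393])+g*((p[:2]-[.5278,-.0307])@g)),.016]).items(): print(n,w2px("wrist",w,c).round(1))
cv2.imwrite("pics/fullw.png",b); np.save("cw2.npy",c["T"])
E
```

```text
[0.5532717  0.06207247 0.02794602] [-6.39295684 -3.51086311 12.63678086]
moved along g 0.09620457183877922
clip [380.8 196.4]
ptr [375.4 222.7]
```

Emit:
move_arm(
  jaw=[255, 255, 255, 255, 255],
  dp=[
    [0.01, 0, 0],
    [0.009, 0, 0],
    [0.004, 0, 0],
    [0, 0, 0],
    [0, 0, 0],
  ],
  rotation=[
    [0, 0, 0],
    [0, 0, 0],
    [0, 0, 0],
    [0, 0, 0],
    [0, 0, 0],
  ],
)

```text
clock: 21.08
position: [0.558, 0.079, 0.0279]
tool_rot: [-3.141, 0.001, 1.307]
force: [-5.6, -3.6, 11.7]
grip_width: 0.0148
```

```bash
python3 - <<'E'
from h import *
s=bot.observe();p=s["position"];c=calibration("wrist");b=grab_frame("wrist");print(p,s["force"],s["grip_width"])
g=np.array([np.cos(1.3077),np.sin(1.3077)]);m=(p[:2]-[.5278,-.0307])@g;print("moved",m)
for n,w in dict(clip=[.593,.0706,.016],ptr=[*(np.array([.5607,-.0393])+g*m),.016]).items(): print(n,w2px("wrist",w,c).round(1))
u,v=w2px("wrist",[.593,.0706,.016],c).astype(int); print("crop",u-50,v-40)
np.save("cw3.npy",c["T"]);cv2.imwrite("pics/fin_w.png",b)
cv2.imwrite("pics/fin.png",cv2.resize(b[v-40:v+35,u-50:u+50],None,fx=8,fy=8,interpolation=cv2.INTER_CUBIC))
E
```

```text
[0.55795143 0.07901015 0.02793673] [-5.6259066  -3.62270889 11.72972609] 0.014838139809129193
moved 0.11377647926159805
clip [379.2 221.6]
ptr [375.2 222.7]
crop 329 181
```

View pics/fin.png

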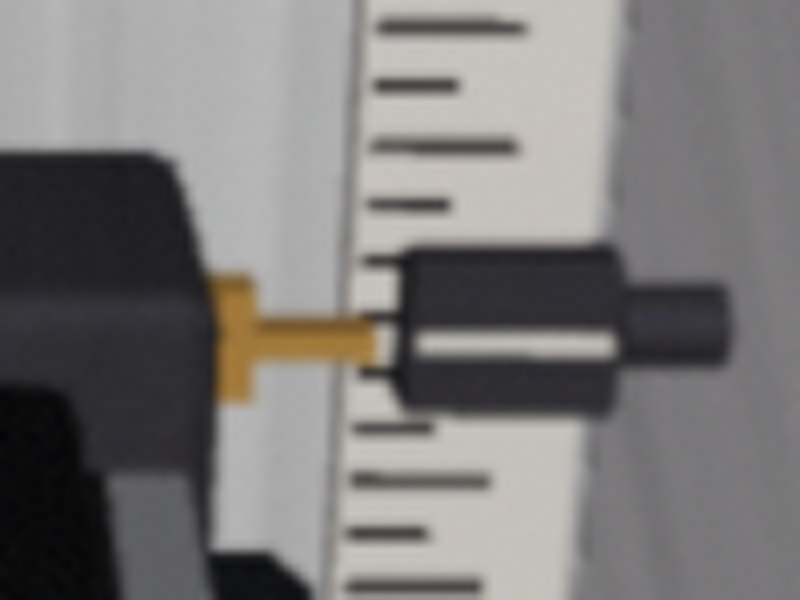

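```bash
python3 - <<'E'
from h import *
c=dict(T=np.load("cw3.npy"),camera_matrix=calibration("wrist")["camera_matrix"])
R=np.array([[np.cos(1.3077),-np.sin(1.3077)],[np.sin(1.3077),np.cos(1.3077)]]);o=np.array([.5211,-.0602])
for n,U,V,z in (("line19",416,342,.019),("line19r",612,345,.019),("ptr16",370,341,.016),("ptr17.5",370,341,.0175),("tick",365,373,.012),("tick",365,317,.012)):
    w=px2w("w",(U+.5)/8-.5+329,(V+.5)/8-.5+181,z,c)[:2];print(n,(R.T@(w-o)*1000).round(2))
E
```

```text
line19 [145.04 -35.77]
line19r [144.77 -51.83]
ptr16 [143.89 -32.54]
ptr17.5 [144.51 -32.27]
tick [139.29 -32.98]
tick [144.42 -32.73]
```

Both estimates put the pointer about 0.8 mm short, so I'll nudge it.

Emit:
move_arm(
  jaw=[255, 255, 255, 255],
  dp=[
    [0.001, 0, 0],
    [0, 0, 0],
    [0, 0, 0],
    [0, 0, 0],
  ],
  rotation=[
    [0, 0, 0],
    [0, 0, 0],
    [0, 0, 0],
    [0, 0, 0],
  ],
)

```text
clock: 21.62
position: [0.5581, 0.0797, 0.028]
tool_rot: [-3.141, 0.001, 1.307]
force: [-5.6, -2.9, 12.9]
grip_width: 0.0145
```

```bash
python3 - <<'E'
from h import *
s=bot.observe();p=s["position"];c=calibration("wrist");b=grab_frame("wrist");print(p,s["force"],s["grip_width"])
g=np.array([np.cos(1.3077),np.sin(1.3077)]);print("moved",(p[:2]-[.5278,-.0307])@g)
def rows(im):
    h=im.astype(int); brass=(h[...,2]-h[...,0]>50); brass[:, :364]=0; brass[:,375:]=0; brass[:200]=0;brass[245:]=0
    w=h[200:245,384:404].mean(axis=(1,2)); w2=np.where((w>90),w,0)
    y=np.arange(200,245); sel=(y>214)&(y<230)
    return np.nonzero(brass)[0].mean(), (y*w*(w>80))[sel].sum()/(w*(w>80))[sel].sum()
for n,i in (("before",cv2.imread("pics/fin_w.png")),("after",b)): print(n,rows(i))
E
```

```text
[0.55814441 0.07971267 0.02795325] [-5.6143896  -2.89245736 12.94613091] 0.014503781585041179
moved 0.1145050109845165
before (np.float64(223.10526315789474), np.float64(223.50474361546617))
after (np.float64(223.0), np.float64(224.52335117894975))
```

```bash
python3 - <<'E'
from h import *
a=grab_frame("top"); c=calibration("top")
h=a.astype(int); m=(h[...,2]-h[...,0]>60)&(h[...,2]>100); m[:,:150]=0;m[:,215:]=0; y,x=np.nonzero(m); print("bronze in tray px",x.mean(),y.mean(),len(x))
workorder.job_done(); print(bot.observe()["clock"])
E
```

```text
bronze in tray px 183.87142857142857 229.6642857142857 140
the job is handed in; nothing more can be done
the job is handed in; nothing more can be done
```

The gauge is set and the job is handed in, at about 22 s on the robot clock. The arm is still holding the grip at 90 N.

- **Nut:** The bronze nut stands upright in the tray. The last top picture shows bronze at pixel (184,230), inside the tray.
- **Button:** I pressed it to its hard stop, and a before/after picture showed its raised side wall gone. The slide then ran out about 114 mm, so the lock was free.
- **Pointer:** After a 0.7 mm final correction the pointer is within about 0.4 mm of the clip line by camera. The arm travelled 114.5 mm against the 114.6 mm measured beforehand. I did not touch the clip or the other parts.

**What disagreed**
- **Fingertip height:** The closed fingertips turned out to sit about 33 mm above the reported TCP height, so I found the button by feeling downwards.
- **Press force:** The press peaked at about 77 N at the wrist. That is under the 120 N wrist limit, and the fingertips were what pressed on the button.
- **Nut grasp:** With that offset, the fingers probably held only the top few millimetres of the nut, but it held.
- **Grip force:** A steady upward force of about 12 N shows on the tool while it holds the grip. I did not find the cause.

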